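Fit the flat beater to the mixer drive and hold it home

ROBOT

A 7-joint arm with a two-finger parallel gripper is mounted at the origin on a cart in front of the work surface, level with it; the furniture and walls round the work are solid. World frame = base frame: x ahead of the robot, y to its left, z up, the work surface at z = 0. Lengths are in m, angles in rad, forces in N, time in s.
With the tool pointing down it reaches from about 0.4 to 0.85 m from the base axis. Payload 10.4 kg.
Tool frame: the origin (TCP) lies midway between the tips of the shut fingers; the grasp point (between the pads) lies 19 mm behind it (manip.grasp_offset is the distance from the TCP to the grasp point, in m); z points along the fingers, y is the line along which they close (so a half turn about z gives the same grasp; the last joint's range is limited). The gripper opens to 85 mm and grips with 20 to 120 N. Pads are 22 mm wide; open, the fingers measure 114 mm over their backs; the gripper's body (76 mm by 85 mm) begins 54 mm behind the grasp point. The pads swing forward as they close: fully open they stand 13 mm farther back than shut.
Start: joints at [-1.175, 0.332, -0.065, 1.46, 0.022, 1.35, -0.088], TCP at [0.254, 0.571, 0.231] pointing down, gripper open.
Joint ranges: [-2.6, 2.6], [-0.5, 2.12], [-1.47, 1.34], [0.16, 2.42], [-1.27, 4.41], [0.06, 2.06], [-2.6, 2.6]. Speed limits (rad/s): [2.22, 2.22, 2.79, 2.79, 3.14, 3.14, 3.14].

INTERFACE

Orientations are given as a unit quaternion [x, y, z, w].
In Python, from workcell import manip, cams, status, ticket gives the robot as it stands (manip), with the cameras (cams), the readings (status) and the job (ticket).
- The arm moves only by the tool tcp_steps, called after "Call:" by a JSON object that holds its "fn" and its "kwargs". Schema: {"type":"object","properties":{"moves":{"type":"array","items":{"type":"object","properties":{"drx":{"type":"number"},"dry":{"type":"number"},"drz":{"type":"number"},"tx":{"type":"number"},"ty":{"type":"number"},"tz":{"type":"number"},"aperture":{"type":"number"}},"additionalProperties":false,"required":["aperture"]},"minItems":1,"maxItems":20},"grip_n":{"type":"number"},"only":{"type":"string"},"quiet":{"type":"boolean"},"lines":{"type":"string"}},"required":["moves"],"additionalProperties":false}. moves is a list of rows, 1 to 20 of them, each an object with the fields drx, dry, drz (a rotation vector in normalised numbers (1 is pi/2 rad)), tx, ty, tz (the shift in a scale on which 1.0 is 0.5 m), aperture (the opening from 0.0 (shut) to 1.0 (fully open)); a field left out counts as zero (the opening has to be given); each row is the pose to reach, as a shift and turn from the pose commanded when the call began, along the tool's axes at that moment; what a row does not reach only later rows make up. A row lasts 1/8 s, in which the tool goes at most 0.0625 m and 0.188 rad, less where a joint would pass 70% of its speed; a pose out of reach is approached as far as the arm can. The fingers move at their own pace and stop on an object; grip_n is the grip in N (left out, the last holds). Time passes only in rows, so rows that do not move let the fingers close. The tool returns the time, the measured TCP pose, the force, the opening and the grip force at its end. only (a regular expression) keeps the lines of the reply that match it, lines (a string "A,B") keeps lines A to B, and quiet returns only ok. No shift or turn number may pass 1 either way. Input that does not fit is refused with a message, and nothing moves.
- status.get_obs(): the state, without advancing time (a new reading comes with each control period).
- cams.camera(name): name is "side" or "top" or "wrist"; returns the picture (400x640x3 uint8, blue, green, red); there is no depth.
- cams.calibration(name): a dict with "fx", "fy", "cx", "cy" (pixels), "world_from_camera" (4x4, takes a point from camera to world coordinates); the wrist camera has in their place "tool_from_camera" (4x4, takes a point from camera to tool coordinates, whose origin is the TCP and whose axes are the flange's). Camera axes: x right, y up, looking along -z (the intrinsics and any distortion apply to the point x, -y, -z); pixel columns grow to the right and rows downward; lengths in m; the calibration is good to about 2 mm. A picture is of the moment at which its call begins: read the wrist's pose just before it. calibration takes no time and is no camera call.
- ticket.hand_in(): hands the job in; it is judged then, once.
The state is a dict: "clock": time; "joint_pos": joint angles; "joint_velocities": joint speeds; "tau": joint torques, N m; "position": TCP position; "ee_rot": TCP orientation; "ft_force": force on the tool from outside, world axes, zero at the start; "torque": the same for the moment, N m; "grip_width": opening from 0.0 (shut) to 1.0 (fully open); "grasp_force": force on a finger pad.
Only numpy, scipy, OpenCV 4.12 (cv2) and the standard library are available. Lean on these libraries where they do the work, as an engineer would, in place of code of your own. Each camera call takes 0.05 s, during which the arm holds its last target. There are 200 camera calls.

TASK

Slide the blue flat beater straight up out of its slotted rack and fit it, stem down, to the drive coupling on the mixer base: turn it until the ribs of its stem mesh with the coupling's crossed slots, then slide it down without ramming it until its collar lies flush on the coupling. A spring pin pushes it back up, so finish while still holding it pressed fully home; do not let go. Leave the white plate in the rack and everything else on the table where it is.

Things in the scene. Friction and masses are not known exactly. Their poses are not given: they have to be found in the camera images.
- blue_beater: Blue flat beater, 0.25 kg, upright in one of the rack's two slots. Origin: stem tip, lowest point on the axis; z up, y along the plate's width, x through its thickness. Plate: open frame 8 thick, 110 wide, 38 to 138 mm above origin (solid top bar 108 to 138). Collar: 44 diameter, 24 to 32 mm. Stem below it: a plus sign of two ribs along x and y, each 32 long, 7 wide, undersides V-shaped.
- beater_grip (a point): Where to pinch the beater from above, across its 8 mm thickness (x): centre of the top bar, 126 mm above the beater's origin, 12 mm below its top edge. Same axes as the beater.
- beater_seat (a point): Centre of the underside of the beater's collar, 24 mm above the beater's origin, top end of the ribs. Same axes as the beater.
- white_plate: Bystander in the rack's other slot: solid white plate on a plain round stem, same outer sizes and origin as the blue beater. Leave it there.
- rack: Fixed holder, steel base 124 (x) by 146 (y), grey upright channels 112 high. Origin under its centre, on the table. Slots at x = -38 and +38 mm hold plates upright, width along y: channels guide the outer 8 mm of both side edges with 1.5 mm play; ledges at 52 mm carry the plate (stem tip 14 mm above the table). A plate leaves only straight up and is free once raised 60 mm.
- mixer_base: Fixed grey round motor base of a bottom-drive mixer, bowl off: 156 diameter, 75 high, black switch block on its -x side. Origin under its centre, on the table.
- coupling_mouth (a point): Centre of the top face (111 mm above the table) of the aluminium drive coupling, 50 across, on the motor base. x and y lie along its two crossing slots, 9.5 wide, 30 deep, open-ended: 1.25 mm play a side round the ribs; any quarter turn fits. The coupling turns stiffly (0.25 N m) about the vertical and starts at any angle. Home: collar underside (beater_seat) at this point.
- ejector (a joint): Travel (m) of the copper spring pin in the middle of the coupling: 0 when up, growing as it is pressed down, 0.008 with the beater home. Its top starts 16 mm below the coupling's top face, so the stem meets it 8 mm before home. It pushes up with 5 N at first, 8.2 N at home, and lifts an unheld beater again.
- timer: Bystander: round kitchen timer with red grip, 62x62x44 mm; origin under its centre.
- tin: Bystander: red food tin, 75x75x110 mm; origin under its centre.
- mill: Bystander: shaker with grey cap, 44x44x90 mm; origin under its centre.
- spice_jar: Bystander: spice jar with green cap, 42x42x99 mm; origin under its centre.
- shaker: Bystander: metal shaker with side handle, 66x90x106 mm; origin under its centre.

How it is judged:
On the way:
1. the blue beater is drawn up clear of the rack's channels, held in the gripper (z of blue_beater in the frame of rack above 0.076 m and contact force between the fingers and blue_beater above 1 N), for 0.1 s.
At the end, for the whole second after the job is handed in: Beater upright (0.06 rad), collar within 2 mm of flush and 3 mm of centre on the coupling, ribs in the slots (0.12 rad), ejector pressed 6 mm or more; fingers still on it (over 1 N), pressing the mixer with over 4 N, at rest (value of joint ejector above 0.006 m and z of beater_seat in the frame of coupling_mouth below 0.002 m and horizontal distance between beater_seat and coupling_mouth below 0.003 m and angle between blue_beater's own z axis and vertical below 0.06 rad and (angle between the x axis of blue_beater and the x axis of coupling_mouth, either way round below 0.12 rad or angle between the x axis of blue_beater and the x axis of coupling_mouth, either way round above 1.45 rad) and contact force between the fingers and blue_beater above 1 N and contact force between blue_beater and mixer_base above 4 N and linear speed of blue_beater below 0.02 m/s); the arm keeps its last pose, push and grip.
It fails at once if the white plate is pulled up or disturbed in its slot (over 15 mm) (distance of white_plate from where it was at the start of the episode above 0.015 m).
It fails at once if another thing on the table is shoved or knocked over (over 30 mm) (distance of any of timer, tin, mill, spice_jar, shaker from where it was at the start of the episode above 0.03 m).
It fails at once if the beater is rammed into the mixer (over 60 N) (contact force between blue_beater and mixer_base above 60 N).
It also fails if it takes over 42 s, if anything falls off the work surface, if the arm or the gripper's body presses on something with over 40 N, if the wrist force passes 120 N, or if a joint passes its speed limit or range.

## Working session

There is one attempt and no reset: what is moved stays moved. The work goes in short steps, Python scripts to look and compute and a tool call to move; the robot and the scene stay as the last step left them, time stands still between calls to the robot, and variables do not carry over. Pictures are saved under pics/ and viewed, at most 10 in all, crops included, and the job is handed in when it is done.

```bash
ls; mkdir -p pics
```

Run:
```python
from workcell import manip, cams, status, ticket
import cv2,numpy as np
np.set_printoptions(precision=4,suppress=True)
o=status.get_obs();print(o['position'],o['ee_rot'],o['grip_width'],manip.grasp_offset,o['clock'])
for n in("side","top","wrist"):
    cv2.imwrite(f'pics/{n}0.png',cams.camera(n));print(n,cams.calibration(n))
```

```text
pics
workcell.py
[0.254  0.5706 0.2305] [ 0.2079  0.9782 -0.0007 -0.0001] 0.9972977193155607 0.0187 0.0
side {'fx': 469.2046659794114, 'fy': 469.2046659794114, 'cx': 317.23303224076164, 'cy': 195.59826440506632, 'world_from_camera': array([[ 0.972 ,  0.1007, -0.2124,  0.2765],
       [-0.235 ,  0.3891, -0.8907, -1.3592],
       [-0.0071,  0.9157,  0.4018,  0.7149],
       [ 0.    ,  0.    ,  0.    ,  1.    ]])}
top {'fx': 515.1611257165345, 'fy': 515.1611257165345, 'cx': 329.0970332549114, 'cy': 197.5653348294516, 'world_from_camera': array([[ 0.0348,  0.9767, -0.2118,  0.2527],
       [-0.9994,  0.0341, -0.0068,  0.0088],
       [ 0.0005,  0.2119,  0.9773,  1.7085],
       [ 0.    ,  0.    ,  0.    ,  1.    ]])}
wrist {'fx': 275.4411517584775, 'fy': 275.4411517584775, 'cx': 317.60741304379764, 'cy': 198.59118773194507, 'tool_from_camera': array([[ 0.    ,  0.9638,  0.2667,  0.0671],
       [ 1.    ,  0.0001, -0.0003, -0.0014],
       [-0.0003,  0.2667, -0.9638, -0.1422],
       [ 0.    ,  0.    ,  0.    ,  1.    ]])}
```

View pics/side0.png

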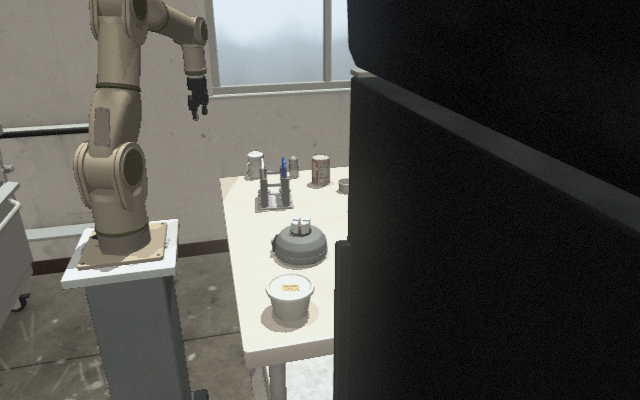

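View pics/top0.png

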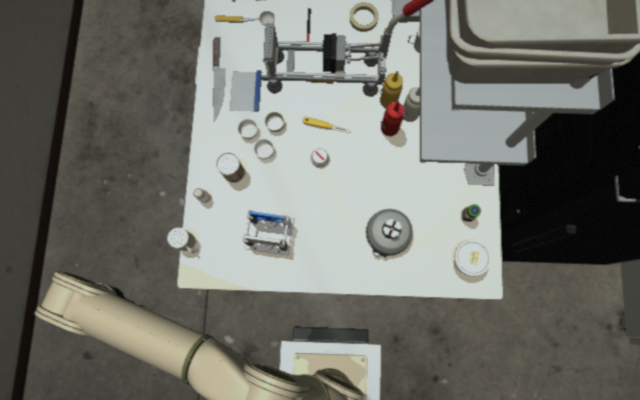

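Side view: rack at about (273,185) with the blue beater behind the white plate, and the mixer at (300,240). Top view: blue top bar at about (267,216), white plate nearer the robot (about (265,240)), and the coupling's crossed slots at about (391,229).

Create h.py:
```python
from workcell import manip, cams, status, ticket
import cv2,numpy as np
from scipy.spatial.transform import Rotation as R
np.set_printoptions(precision=4,suppress=True)
def cam(n):
    c=cams.calibration(n)
    if n=='wrist':
        o=status.get_obs();T=np.eye(4);T[:3,:3]=R.from_quat(o['ee_rot']).as_matrix();T[:3,3]=o['position']
        c['W']=T@c['tool_from_camera']
    else:c['W']=c['world_from_camera']
    return c
def onplane(c,px,z):
    px=np.atleast_2d(np.asarray(px,float))
    d=np.c_[(px[:,0]-c['cx'])/c['fx'],-(px[:,1]-c['cy'])/c['fy'],-np.ones(len(px))]@c['W'][:3,:3].T
    o=c['W'][:3,3];return o+d*((z-o[2])/d[:,2])[:,None]
def project(c,P):
    q=(np.atleast_2d(P)-c['W'][:3,3])@c['W'][:3,:3]
    return np.c_[c['cx']-c['fx']*q[:,0]/q[:,2],c['cy']+c['fy']*q[:,1]/q[:,2]]
def blue(im):
    h=cv2.cvtColor(im,cv2.COLOR_BGR2HSV);return cv2.inRange(h,(100,130,50),(125,255,255))
def shift(dw):  # world displacement to tool axes
    o=status.get_obs();return R.from_quat(o['ee_rot']).inv().apply(dw)
```

Run:
```python
from h import *
im=cv2.imread('pics/top0.png');c=cam('top')
m=blue(im);m[:200]=0;m[:,:200]=0;m[:,320:]=0
p=np.argwhere(m)[:,::-1];print(len(p),p.min(0),p.max(0))
print('beater',onplane(c,p.mean(0),.15),onplane(c,[p.min(0),p.max(0)],.15)); r=cv2.minAreaRect(p.astype(np.float32));print(r,onplane(c,cv2.boxPoints(r),.152))
print('coupling',onplane(c,[391,229],.111))
a=cv2.resize(im[195:265,235:305],(400,400),interpolation=2);b=cv2.resize(im[195:265,355:425],(400,400),interpolation=2)
cv2.imwrite('pics/z.png',np.hstack([a,b]))
```

```text
148 [250 212] [280 221]
beater [[0.524  0.2148 0.15  ]] [[0.5365 0.2614 0.15  ]
 [0.5117 0.1676 0.15  ]]
((264.96697998046875, 216.7200469970703), (31.003154754638672, 5.4885969161987305), 8.530765533447266) [[0.5201 0.2623 0.152 ]
 [0.5371 0.261  0.152 ]
 [0.526  0.166  0.152 ]
 [0.5091 0.1676 0.152 ]]
coupling [[ 0.505  -0.1772  0.111 ]]
```

View pics/z.png

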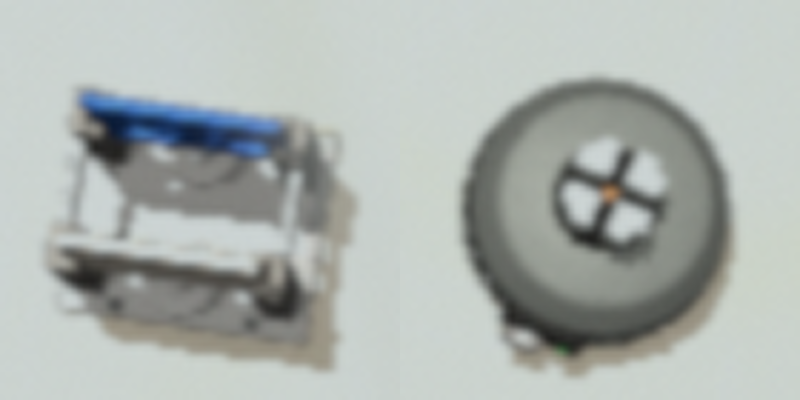

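The zoom shows the blue bar running from about (250,212) to (285,217) in the full image. Its yaw is about -0.12 rad, and the coupling slots are turned about -0.35 rad. I'll move to hover over the beater.

The manual's scale: shifts go in shares of 0.5 m and turns go in shares of pi/2 rad. Converting my numbers, -0.3915 m / 0.5 = -0.783, -0.2154 m / 0.5 = -0.4308, 1.27 rad / 1.5708 = 0.8085.

Call:
{"fn": "tcp_steps", "kwargs": {"moves": [{"drz":0.2546,"tx":-0.24,"ty":-0.14,"tz":-0.06,"aperture":1},{"drz":0.8085,"tx":-0.783,"ty":-0.4308,"tz":-0.08,"aperture":0.6},{"drz":0.8085,"tx":-0.783,"ty":-0.4308,"tz":-0.08,"aperture":0.6},{"drz":0.8085,"tx":-0.783,"ty":-0.4308,"tz":-0.08,"aperture":0.6},{"drz":0.8085,"tx":-0.783,"ty":-0.4308,"tz":-0.08,"aperture":0.6},{"drz":0.8085,"tx":-0.783,"ty":-0.4308,"tz":-0.08,"aperture":0.6},{"drz":0.8085,"tx":-0.783,"ty":-0.4308,"tz":-0.08,"aperture":0.6},{"drz":0.8085,"tx":-0.783,"ty":-0.4308,"tz":-0.08,"aperture":0.6},{"drz":0.8085,"tx":-0.783,"ty":-0.4308,"tz":-0.08,"aperture":0.6},{"drz":0.8085,"tx":-0.783,"ty":-0.4308,"tz":-0.08,"aperture":0.6},{"drz":0.8085,"tx":-0.783,"ty":-0.4308,"tz":-0.08,"aperture":0.6},{"drz":0.8085,"tx":-0.783,"ty":-0.4308,"tz":-0.08,"aperture":0.6}], "grip_n": 40}}

```text
clock: 1.65
position: [0.5238, 0.2159, 0.2713]
ee_rot: [0.747, 0.665, -0.0, -0.0]
ft_force: [-0.5, 0.1, -0.5]
grip_width: 0.597
grasp_force: 0.0
```

Run:
```python
from h import *
o=status.get_obs();print(o['position'],o['ee_rot'],o['joint_pos'],o['ft_force'])
c=cam('wrist');im=cams.camera('wrist');cv2.imwrite('pics/w1.png',im)
np.save('w1.npy',c['W'])
```

```text
[0.5238 0.2159 0.2713] [ 0.747   0.6648 -0.     -0.0001] [-0.7635  0.1817  0.3369  1.5768 -0.061   1.3935 -0.5373] [-0.4736  0.0885 -0.4809]
```

View pics/w1.png

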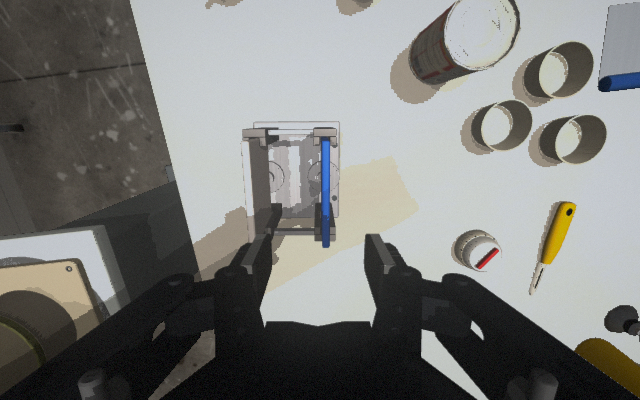

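Wrist view: the blue bar is vertical at column 325, rows 137–245, with the white plate on the left at column 257. Yaw is close to aligned, so I'll measure it.

Run:
```python
from h import *
im=cv2.imread('pics/w1.png');c=cams.calibration('wrist');c['W']=np.load('w1.npy')
m=blue(im);m[:,:290]=0;m[:,360:]=0;m[260:]=0;m[:110]=0
for r in range(130,252,6):
    x=np.nonzero(m[r])[0];print(r,(x.min(),x.max()) if len(x) else None,im[r,320:332].sum(1) if len(x) else '')
p=np.argwhere(m)[:,::-1].astype(np.float32);print(len(p),p.min(0),p.max(0))
rr=cv2.minAreaRect(p);b=cv2.boxPoints(rr);print(rr);print(onplane(c,b,.152),onplane(c,b,.152).mean(0))
```

```text
130 None 
136 None 
142 (np.int64(322), np.int64(329)) [275 192 306 370 396 404 409 411 398 319 338 379]
148 (np.int64(322), np.int64(329)) [354 206 307 383 398 405 406 411 389 310 549 566]
154 (np.int64(322), np.int64(329)) [499 260 292 375 398 408 396 412 383 309 538 567]
160 (np.int64(322), np.int64(329)) [403 235 295 371 391 402 402 412 390 317 540 563]
166 (np.int64(322), np.int64(329)) [334 210 287 381 388 399 408 413 380 310 547 540]
172 (np.int64(322), np.int64(329)) [253 208 308 380 395 393 391 403 365 310 539 530]
178 (np.int64(322), np.int64(329)) [338 196 292 353 393 394 395 395 363 300 527 523]
184 (np.int64(322), np.int64(329)) [320 189 292 351 387 392 401 400 357 289 518 514]
190 (np.int64(322), np.int64(329)) [322 197 287 367 383 384 358 363 329 271 483 433]
196 (np.int64(322), np.int64(329)) [512 247 251 311 335 338 350 349 317 321 504 521]
202 (np.int64(322), np.int64(329)) [355 216 248 305 330 350 353 344 312 252 357 499]
208 (np.int64(322), np.int64(329)) [166 199 253 308 332 336 342 343 321 255 196 170]
214 (np.int64(323), np.int64(329)) [222 168 201 293 332 351 351 339 304 237 198 197]
220 (np.int64(322), np.int64(328)) [175 156 176 210 231 228 220 243 221 197 197 180]
226 (np.int64(322), np.int64(328)) [157 164 194 217 228 221 223 227 211 183 182 188]
232 (np.int64(323), np.int64(328)) [165 162 198 208 227 224 225 228 218 191 335 354]
238 (np.int64(323), np.int64(328)) [223 215 193 224 223 234 223 224 218 212 344 364]
244 (np.int64(323), np.int64(328)) [576 582 279 220 229 221 226 231 214 258 563 581]
250 None 
792 [321. 140.] [329. 246.]
((325.0, 193.0), (106.0, 8.0), 90.0)
[[0.5327 0.2654 0.152 ]
 [0.5401 0.2646 0.152 ]
 [0.5288 0.1578 0.152 ]
 [0.5206 0.1587 0.152 ]] [0.5305 0.2116 0.152 ]
```

Beater centre is (0.5305, 0.2116) and its yaw matches within 0.005 rad. I'll descend and grip.

In the tool's units: 0.15 m / 0.5 = 0.3, -0.0035 m / 0.5 = -0.007.

Call:
{"fn": "tcp_steps", "kwargs": {"moves": [{"tx":-0.007,"ty":0.0146,"tz":0.1,"aperture":0.6},{"tx":-0.007,"ty":0.0146,"tz":0.2,"aperture":0.6},{"tx":-0.007,"ty":0.0146,"tz":0.27,"aperture":0.6},{"tx":-0.007,"ty":0.0146,"tz":0.3,"aperture":0.6},{"tx":-0.007,"ty":0.0146,"tz":0.3,"aperture":0.6},{"tx":-0.007,"ty":0.0146,"tz":0.3,"aperture":0.6},{"tx":-0.007,"ty":0.0146,"tz":0.3,"aperture":0},{"tx":-0.007,"ty":0.0146,"tz":0.3,"aperture":0},{"tx":-0.007,"ty":0.0146,"tz":0.3,"aperture":0},{"tx":-0.007,"ty":0.0146,"tz":0.3,"aperture":0},{"tx":-0.007,"ty":0.0146,"tz":0.3,"aperture":0}], "grip_n": 80}}

```text
clock: 3.08
position: [0.5314, 0.2109, 0.122]
ee_rot: [0.748, 0.664, 0.001, -0.0]
ft_force: [0.1, 0.1, 6.3]
grip_width: 0.082
grasp_force: 78.4
```

In the tool's units: -0.18 m / 0.5 = -0.36, -0.16 m / 0.5 = -0.32.

Call:
{"fn": "tcp_steps", "kwargs": {"moves": [{"tz":-0.02,"aperture":0},{"tz":-0.06,"aperture":0},{"tz":-0.1,"aperture":0},{"tz":-0.16,"aperture":0},{"tz":-0.24,"aperture":0},{"tz":-0.32,"aperture":0},{"tz":-0.36,"aperture":0},{"tz":-0.36,"aperture":0},{"tz":-0.36,"aperture":0}]}}

```text
clock: 4.2
position: [0.5306, 0.2105, 0.3]
ee_rot: [0.748, 0.664, -0.001, -0.0]
ft_force: [0.4, -0.2, -3.0]
grip_width: 0.081
grasp_force: 78.3
```

Run:
```python
from h import *
print(onplane(cam('top'),[391,229],.111), status.get_obs()['ft_force'])
im=cams.camera('top');cv2.imwrite('pics/t2.png',im)
a=cv2.resize(im[195:265,355:425],(280,280),interpolation=2)
c=cam('wrist');np.save('w2.npy',c['W']);w=cams.camera('wrist');cv2.imwrite('pics/w2.png',w)
cv2.imwrite('pics/v2.png',np.hstack([cv2.resize(w,(480,300)),cv2.resize(a,(300,300))]))
```

```text
[[ 0.505  -0.1772  0.111 ]] [ 0.3991 -0.2227 -2.996 ]
```

View pics/v2.png

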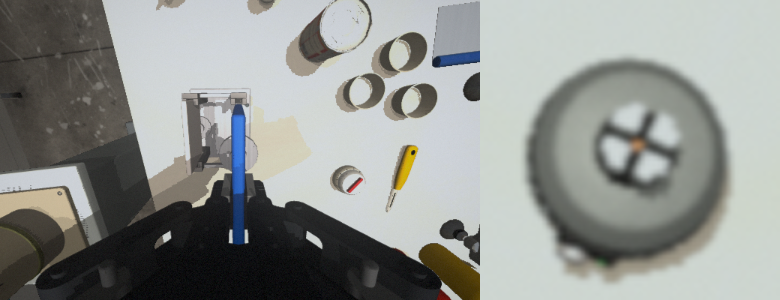

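The beater is held clear of the rack and the white plate is in place. I'll move it next to the mixer so the coupling shows in the upper, unobstructed part of the wrist view.

In the tool's units: -0.485 m / 0.5 = -0.97, -0.03 m / 0.5 = -0.06, 0.235 rad / 1.5708 = 0.1496.

Call:
{"fn": "tcp_steps", "kwargs": {"moves": [{"tx":-0.06,"aperture":0},{"drz":0.0318,"tx":-0.16,"aperture":0},{"drz":0.0637,"tx":-0.28,"aperture":0},{"drz":0.0955,"tx":-0.4,"aperture":0},{"drz":0.1273,"tx":-0.52,"aperture":0},{"drz":0.1496,"tx":-0.64,"aperture":0},{"drz":0.1496,"tx":-0.76,"tz":0.02,"aperture":0},{"drz":0.1496,"tx":-0.86,"ty":-0.004,"tz":0.04,"aperture":0},{"drz":0.1496,"tx":-0.94,"ty":-0.004,"tz":0.06,"aperture":0},{"drz":0.1496,"tx":-0.97,"ty":-0.004,"tz":0.06,"aperture":0},{"drz":0.1496,"tx":-0.97,"ty":-0.004,"tz":0.06,"aperture":0},{"drz":0.1496,"tx":-0.97,"ty":-0.004,"tz":0.06,"aperture":0}]}}

```text
clock: 5.8
position: [0.4723, -0.2696, 0.2709]
ee_rot: [0.82, 0.572, -0.0, -0.0]
ft_force: [0.1, -0.4, -3.4]
grip_width: 0.082
grasp_force: 78.3
```

Run:
```python
from h import *
c=cam('wrist');np.save('w3.npy',c['W']);w=cams.camera('wrist');cv2.imwrite('pics/w3.png',w)
print(project(c,[.505,-.177,.111]))
o=status.get_obs();print(o['joint_pos'])
```

```text
[[316.2665  90.0272]]
[-0.2525  0.1468  0.7705  1.6512 -0.1043  1.3861  0.1807]
```

View pics/w3.png

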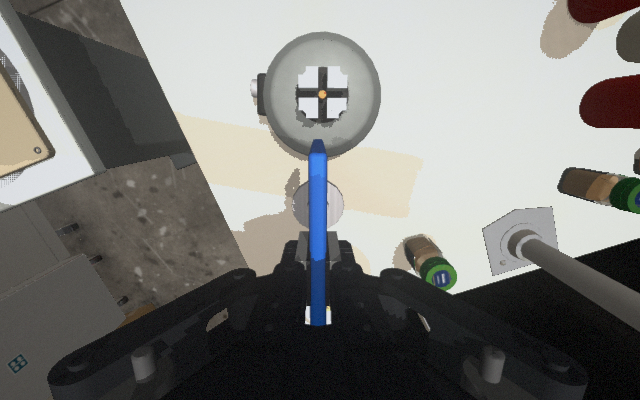

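The coupling's cross is at about (322,94), its slots nearly aligned with the image axes. The beater plate runs down column 317 and its far end is at row 142. I'll measure both with sub-pixel profiles.

Add to h.py:
```python
def edges(p,x0,thr):
    # subpixel bounds of the dark run holding x0
    a=int(x0)
    while p[a]<thr:a-=1
    b=int(x0)
    while p[b]<thr:b+=1
    return a+(p[a]-thr)/(p[a]-p[a+1]), b-(p[b]-thr)/(p[b]-p[b-1])
```

Run:
```python
from h import *
im=cv2.imread('pics/w3.png');g=im.astype(float).mean(2);c=cams.calibration('wrist');c['W']=np.load('w3.npy')
print(g[94,290:356].astype(int));print(g[60:130,322].astype(int))
for r in range(66,124,3):
  if abs(r-94)>6:print('row',r,np.round(edges(g[r],322,150),2),end=' ')
print()
for q in range(296,350,3):
  if abs(q-322)>6:print('col',q,np.round(edges(g[:,q],94,150),2),end=' ')
m=blue(im);m[330:]=0;m[:,:280]=0;m[:,360:]=0
print()
for r in range(138,230,5):
    x=np.nonzero(m[r])[0];print(r,(x.min(),x.max()) if len(x) else None,im[r,x.min():x.max()+1].sum(1) if len(x) else'')
h=cv2.cvtColor(im,cv2.COLOR_BGR2HSV);k=cv2.inRange(h[80:110,308:338],(8,120,60),(25,255,255));print('pin',np.argwhere(k).mean(0)[::-1]+[308,80])
# expected position of the held plate (top z_tool = -0.019-... )
W=c['W'];T=W@np.linalg.inv(c['tool_from_camera'])
for P in([.055,0,-.031],[.055,.004,-.031],[.055,-.004,-.031],[.055,0,-.001],[0,0,.107]):print(P,project(c,(T@np.r_[P,1])[:3]))
```

```text
[171 172 170 172 170 115  67  59  62  63  61  61  62  60  58  62  61  56
  60  60  56  59  61  59  57  61  58  79 124 171 174 175 177 175 174 174
  95  63  55  59  57  61  58  57  60  61  59  60  61  58  59  58  61  84
  85  84  83  79 117 175 180 178 179 178 177 179]
[183 184 185 182 185 184 165  96  85  85  82  86  87  74  76  85  82  75
  74  63  62  61  81  75  75  63  60  61  69  71 140 173 174 177 177 175
 172 173 120  69  58  55  59  73  73  77  78  79  60  51  62  60  59  74
  56  49  62  60  60  74  61  60  62 112 114 113 121 163 165 165]
row 66 [328.43 314.5 ] row 69 [317.71 326.99] row 72 [317.68 326.99] row 75 [317.67 326.98] row 78 [317.65 326.98] row 81 [317.65 326.7 ] row 84 [317.65 326.69] row 87 [317.47 326.93] row 102 [317.64 326.49] row 105 [317.64 326.51] row 108 [317.62 326.51] row 111 [317.63 326.5 ] row 114 [317.63 326.5 ] row 117 [317.62 326.52] row 120 [297.27 335.75] row 123 [316.21 332.82] 
col 296 [ 86.37 102.6 ] col 299 [87.48 97.21] col 302 [87.5  97.18] col 305 [87.52 97.17] col 308 [87.51 97.16] col 311 [87.5  97.17] col 314 [87.5  97.04] col 329 [87.5
[... 1568 characters left out ...]
91 396 400 404 405 402 376 353 336 255]
213 (np.int64(309), np.int64(326)) [260 307 326 355 373 380 384 385 388 395 396 395 402 395 374 350 329 255]
218 (np.int64(309), np.int64(326)) [251 294 324 350 379 380 370 378 393 391 386 395 394 404 373 342 325 249]
223 (np.int64(309), np.int64(326)) [243 289 327 350 370 369 380 377 391 375 395 394 400 402 362 344 329 243]
228 (np.int64(310), np.int64(325)) [286 324 348 367 367 378 373 379 393 391 398 397 394 368 343 334]
pin [322.0213  94.1702]
[0.055, 0, -0.031] [[316.8211 151.0503]]
[0.055, 0.004, -0.031] [[326.8299 151.0504]]
[0.055, -0.004, -0.031] [[306.8121 151.0502]]
[0.055, 0, -0.001] [[316.9782 145.1083]]
[0, 0, 0.107] [[317.2545 195.6662]]
```

Run:
```python
from h import *
im=cv2.imread('pics/w3.png');c=cams.calibration('wrist');c['W']=np.load('w3.npy')
W=c['W'];T=W@np.linalg.inv(c['tool_from_camera']);Ti=np.linalg.inv(T)
t=lambda px,z:(onplane(c,px,z)@Ti[:3,:3].T+Ti[:3,3])
cr=t([322.2,92.43],.111)[0];print('cross tool',cr,'pin',t([322.02,94.17],.095))
print('slotV',t([[322.33,76],[322.07,111]],.111)); print('slotH',t([[305,92.34],[338,92.53]],.111))
print('widths',t([[317.65,80],[326.8,80],[305,87.5],[305,97.17]],.111))
for z in(-.031,.069):print(z,project(c,(T@np.r_[.055,0,z,1])[:3]))
g=im.astype(int).sum(2);print(g[130:162,317]);print(im[130:146,317])
print(project(c,(T@np.r_[0.022,0,.083,1])[:3]))
```

```text
cross tool [0.0958 0.0051 0.1599] pin [[0.0956 0.0051 0.1759]]
slotV [[0.1114 0.0051 0.1599]
 [0.0776 0.005  0.1599]]
slotH [[ 0.0959 -0.0126  0.1599]
 [ 0.0957  0.0213  0.1599]]
widths [[ 0.1076  0.0004  0.1599]
 [ 0.1076  0.0097  0.1599]
 [ 0.1005 -0.0126  0.1599]
 [ 0.0912 -0.0127  0.1599]]
-0.031 [[316.8211 151.0503]]
0.069 [[317.1738 137.7164]]
[484 486 491 479 494 481 480 478 476 264 218 225 218 220 215 222 210 218
 221 213 223 222 227 338 381 406 427 443 434 438 440 447]
[[158 163 163]
 [160 164 162]
 [161 166 164]
 [156 163 160]
 [160 169 165]
 [158 163 160]
 [157 163 160]
 [156 162 160]
 [156 162 158]
 [111  82  71]
 [102  68  48]
 [106  69  50]
 [104  65  49]
 [102  66  52]
 [102  64  49]
 [102  67  53]]
[[317.2134 177.4577]]
```

Relative to the tool, the beater axis is at (-0.7, +0.3) mm and the cross is at (95.8, 5.1) mm. The slots agree in angle within 0.005 rad. I'll shift over and stop about 9 mm above the coupling.

In the tool's units: 0.0964 m / 0.5 = 0.1928, 0.09 m / 0.5 = 0.18, 0.004 rad / 1.5708 = 0.0025.

Call:
{"fn": "tcp_steps", "kwargs": {"moves": [{"drz":0.0025,"tx":0.06,"ty":0.0032,"aperture":0},{"drz":0.0025,"tx":0.14,"ty":0.007,"tz":0.02,"aperture":0},{"drz":0.0025,"tx":0.18,"ty":0.0096,"tz":0.04,"aperture":0},{"drz":0.0025,"tx":0.1928,"ty":0.0096,"tz":0.07,"aperture":0},{"drz":0.0025,"tx":0.1928,"ty":0.0096,"tz":0.084,"aperture":0},{"drz":0.0025,"tx":0.1928,"ty":0.0096,"tz":0.084,"aperture":0},{"drz":0.0025,"tx":0.1928,"ty":0.0096,"tz":0.084,"aperture":0}]}}

```text
clock: 6.72
position: [0.5096, -0.183, 0.2297]
ee_rot: [0.822, 0.57, 0.0, 0.0]
ft_force: [0.1, -0.1, -2.6]
grip_width: 0.076
grasp_force: 78.2
```

Run:
```python
from h import *
c=cam('wrist');o=status.get_obs();print(o['position'],o['ee_rot'],o['ft_force'],o['torque'])
w=cams.camera('wrist');cv2.imwrite('pics/w4.png',w);cv2.imwrite('pics/w4z.png',cv2.resize(w[110:260,240:400],(640,600),interpolation=2))
W0=np.load('w3.npy');Ti0=cams.calibration('wrist')['tool_from_camera'];T0=W0@np.linalg.inv(Ti0)
print('target',(T0@[.0965,.0048,.042,1])[:3])
```

```text
[ 0.5096 -0.183   0.2297] [0.8219 0.5696 0.0002 0.0002] [ 0.0887 -0.1087 -2.5645] [-0.0248 -0.019   0.002 ]
target [ 0.51   -0.1806  0.2289]
```

View pics/w4z.png

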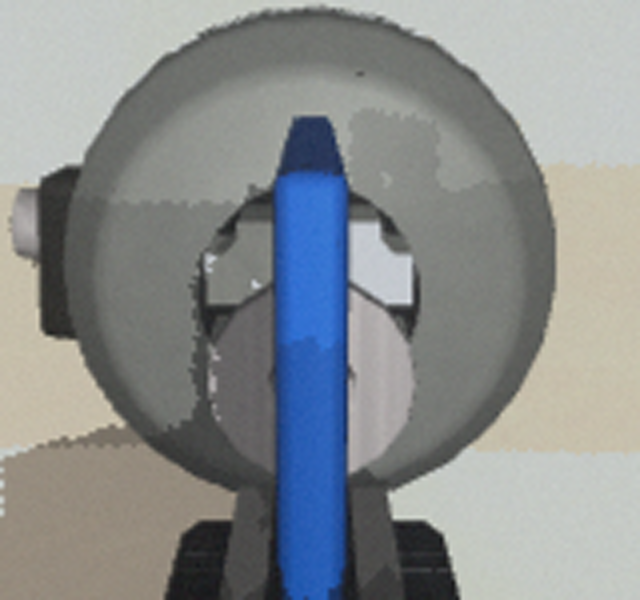

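The coupling shows below the collar, with the horizontal slot visible at zoom (405,320). The measured pose is about 2.4 mm short of target, so I'll re-read it after a settling row that carries half the correction.

In the tool's units: 0.0012 m / 0.5 = 0.0024, -0.0002 m / 0.5 = -0.0004.

Call:
{"fn": "tcp_steps", "kwargs": {"moves": [{"tx":0.0024,"ty":-0.0004,"aperture":0},{"tx":0.0024,"ty":-0.0004,"aperture":0},{"tx":0.0024,"ty":-0.0004,"aperture":0}]}}

```text
clock: 7.15
position: [0.5101, -0.1807, 0.2294]
ee_rot: [0.821, 0.57, 0.0, 0.0]
ft_force: [0.3, 0.4, -2.7]
grip_width: 0.08
grasp_force: 78.2
```

```bash
python3 -c "
from h import *
W0=np.load('w3.npy');T0=W0@np.linalg.inv(cams.calibration('wrist')['tool_from_camera'])
print(shift((T0@[.0965,.0048,.042,1])[:3]-status.get_obs()['position'])*1000)"
```

```text
[ 0.0998 -0.1404  0.4415]
```

In the tool's units: 0.014 m / 0.5 = 0.028, 0.013 m / 0.5 = 0.026.

Call:
{"fn": "tcp_steps", "kwargs": {"moves": [{"tz":0.006,"aperture":0},{"tz":0.012,"aperture":0},{"tz":0.018,"aperture":0},{"tz":0.022,"aperture":0},{"tz":0.024,"aperture":0},{"tz":0.026,"aperture":0},{"tz":0.028,"aperture":0},{"tz":0.028,"aperture":0}]}}

```text
clock: 8.15
position: [0.51, -0.1807, 0.2152]
ee_rot: [0.821, 0.57, -0.0, -0.0]
ft_force: [1.2, -0.7, -2.6]
grip_width: 0.077
grasp_force: 78.2
```

No vertical force with the ribs about 4 mm inside the slots. I'll continue slowly.

In the tool's units: 0.01 m / 0.5 = 0.02, 0.009 m / 0.5 = 0.018.

Call:
{"fn": "tcp_steps", "kwargs": {"moves": [{"tz":0.003,"aperture":0},{"tz":0.006,"aperture":0},{"tz":0.009,"aperture":0},{"tz":0.012,"aperture":0},{"tz":0.015,"aperture":0},{"tz":0.018,"aperture":0},{"tz":0.02,"aperture":0},{"tz":0.02,"aperture":0}]}}

```text
clock: 9.15
position: [0.51, -0.1807, 0.2052]
ee_rot: [0.821, 0.57, -0.0, -0.0]
ft_force: [0.1, -0.2, -3.2]
grip_width: 0.079
grasp_force: 78.2
```

In the tool's units: 0.008 m / 0.5 = 0.016, 0.007 m / 0.5 = 0.014.

Call:
{"fn": "tcp_steps", "kwargs": {"moves": [{"tz":0.002,"aperture":0},{"tz":0.004,"aperture":0},{"tz":0.006,"aperture":0},{"tz":0.008,"aperture":0},{"tz":0.01,"aperture":0},{"tz":0.012,"aperture":0},{"tz":0.014,"aperture":0},{"tz":0.016,"aperture":0},{"tz":0.016,"aperture":0}], "grip_n": 110}}

```text
clock: 10.28
position: [0.5101, -0.1808, 0.1973]
ee_rot: [0.821, 0.57, 0.0, 0.0]
ft_force: [0.1, 0.3, 3.4]
grip_width: 0.072
grasp_force: 110.3
```

Spring force is about 6.3 N, roughly 3 mm of pin travel. I'll press on in small steps.

In the tool's units: 0.0035 m / 0.5 = 0.007, 0.003 m / 0.5 = 0.006.

Call:
{"fn": "tcp_steps", "kwargs": {"moves": [{"tz":0.002,"aperture":0},{"tz":0.004,"aperture":0},{"tz":0.006,"aperture":0},{"tz":0.007,"aperture":0},{"tz":0.007,"aperture":0}]}}

```text
clock: 10.9
position: [0.5107, -0.181, 0.1951]
ee_rot: [0.821, 0.57, 0.001, 0.001]
ft_force: [-2.6, 0.5, 14.7]
grip_width: 0.069
grasp_force: 111.9
```

Call:
{"fn": "tcp_steps", "kwargs": {"moves": [{"tz":0.001,"aperture":0},{"tz":0.002,"aperture":0},{"tz":0.002,"aperture":0}]}}

```text
clock: 11.28
position: [0.5113, -0.1812, 0.195]
ee_rot: [0.821, 0.57, 0.002, 0.001]
ft_force: [-3.6, 1.2, 22.5]
grip_width: 0.074
grasp_force: 113.0
```

It stopped at the expected home height of 0.195, with about 25 N of net push against 8 N from the spring. I'll check by eye.

Run:
```python
from h import *
s=cams.camera('side');w=cams.camera('wrist')
cv2.imwrite('pics/f.png',np.hstack([cv2.resize(s[160:270,250:350],(380,418),interpolation=2),cv2.resize(w[110:260,245:395],(418,418),interpolation=2)]))
o=status.get_obs();print(o['position'],o['ft_force'],o['torque'],o['grasp_force'],R.from_quat(o['ee_rot']).as_matrix()[:,2])
```

```text
[ 0.5113 -0.1812  0.195 ] [-3.6466  1.5644 22.3066] [ 0.3218  0.923  -0.0306] 113.0149233341217 [ 0.0036  0.     -1.    ]
```

View pics/f.png

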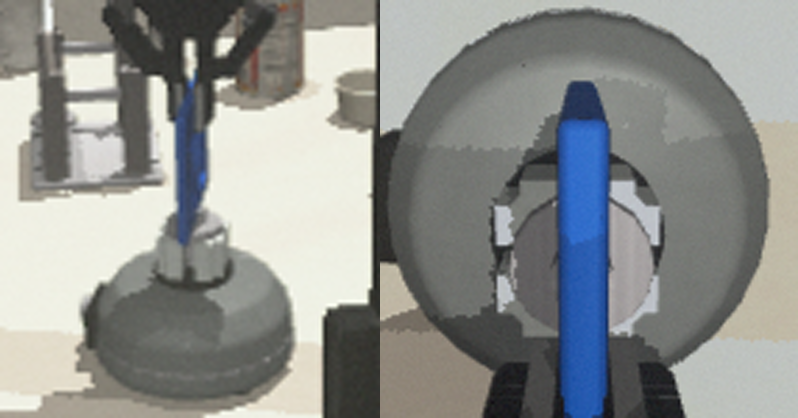

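The collar sits concentric in the coupling with no visible gap. A small lateral relief plus a slight extra press will show whether it's really home or only wedged.

In the tool's units: -0.0012 m / 0.5 = -0.0024, -0.0006 m / 0.5 = -0.0012.

Call:
{"fn": "tcp_steps", "kwargs": {"moves": [{"ty":-0.0012,"aperture":0},{"ty":-0.0024,"aperture":0},{"ty":-0.0024,"aperture":0}]}}

```text
clock: 11.75
position: [0.5108, -0.181, 0.1951]
ee_rot: [0.821, 0.57, 0.002, 0.002]
ft_force: [-0.1, -0.4, 18.0]
grip_width: 0.076
grasp_force: 112.5
```

Call:
{"fn": "tcp_steps", "kwargs": {"moves": [{"tz":0.001,"aperture":0},{"tz":0.001,"aperture":0},{"tz":0.001,"aperture":0}]}}

```text
clock: 12.12
position: [0.511, -0.181, 0.195]
ee_rot: [0.821, 0.57, 0.002, 0.002]
ft_force: [-0.8, -0.3, 22.4]
grip_width: 0.071
grasp_force: 113.2
```

```bash
python3 -c "
from h import *
o=status.get_obs();print(o['position'],o['ft_force'],o['torque'],o['joint_velocities'])"
```

```text
[ 0.511 -0.181  0.195] [-0.8048 -0.2866 22.4151] [ 0.134   0.3899 -0.0814] [ 0.0004  0.001  -0.0004  0.0006 -0.0046  0.0006  0.0357]
```

Lateral force is gone, and the height stays firm at 0.195 with about 17 N on the collar beyond the spring. It's home, so I'll hand in.

```bash
python3 -c "
from workcell import manip, cams, status, ticket
print(ticket.hand_in())"
```

```text
the job is handed in; nothing more can be done
None
```

I handed the job in at about 12 s with the beater seated on the coupling: ribs in the slots, held pressed home with about 25 N and still gripped. The hand-in returned no verdict, so "fully home" rests on the tool stopping firmly at the expected height and on the last pictures.

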